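# Start the ink-grinding machine

### The job

Start the ink-grinding machine: first press down the raised end of the mains rocker until it is fully tipped over, then push the round plunger fully in, and then press the long bar key fully down and let it spring back up. Keep off the square stop key, and do not shift or pick up anything standing around on the machine or the table.

Things in the scene. Friction and masses are not known exactly. Their poses are not given: they have to be found in the camera images.
- machine: Fixed ink-grinding machine, grey, 270 (x) x 360 mm (y), deck 40 mm above the table; origin under its centre, -x is its front, to the robot. Behind: round black stone under a bridge with an ink stick, up to 132 mm above the table. Along the front, 85 mm before the origin, four black blocks in a row, 84 mm apart, in changing order, each with one white control; small loose things stand in two gaps.
- rocker_raised (a point): Point on the top face of the rocker's raised wing, 21 mm from the tipping axis, where to press, 82 mm above the table when off (the wing's outer edge: 86 mm); it moves with the rocker.
- rocker (a joint): Tip of the rocker in rad: 0 is off, with the robot-side wing standing up at 25 degrees and the far wing level; pressing the raised wing down tips it to 0.44 (on), where that wing lies level with its top face 73 mm above the table and the far wing stands up. Needs about 2 N at the pressing point and stays where it is left.
- plunger_pod: Block carrying the round stone-lock plunger, a white disc-shaped push button 30 mm in diameter, standing 14 mm above the block at its centre. Fixed black block 76 (its x) x 56 x 20 mm; origin at the centre of its underside, 40 mm above the table; its -x side faces the robot.
- plunger_top (a point): Centre of the plunger's top face, 74 mm above the table when out; moves with it.
- plunger (a joint): How far the plunger is pushed in, m: 0 out, 0.008 fully in (its top then 66 mm above the table). Needs about 2.5 N plus some for speed, and stays in where it is left.
- bar_pod: Block carrying the start key, a white straight bar 54 mm long (block's x) x 16 mm wide, standing 14 mm above the block at its centre. Fixed black block 76 (its x) x 56 x 20 mm; origin at the centre of its underside, 40 mm above the table; its -x side faces the robot.
- bar_top (a point): Centre of the bar key's top face, 74 mm above the table when up; moves with it.
- bar (a joint): How far the bar key is pressed, m: 0 up, 0.007 fully down. A spring brings it back up; fully down takes about 3.5 N.
- square_pod: Block carrying the stop key, a white square key 24 x 24 mm, standing 14 mm above the block at its centre; not to be pressed. Fixed black block 76 (its x) x 56 x 20 mm; origin at the centre of its underside, 40 mm above the table; its -x side faces the robot.
- square (a joint): How far the square stop key is pressed, m: 0 up, 0.007 fully down; sprung.
- rocker_pod: Block carrying the mains rocker, a V-shaped white paddle of two wings, 60 mm long along the block's x and 26 mm wide, that tips about a line along the block's y, through the block's centre, 69 mm above the table. Fixed black block 76 (its x) x 56 x 20 mm; origin at the centre of its underside, 40 mm above the table; its -x side faces the robot.
- seal: Stone stamp standing upright on the machine's front strip between two control blocks, 18 x 18 x 46 mm, grey-brown. A bystander, loose. Origin at the centre of its underside.
- vial: Small grey dropper vial standing on the front strip between two control blocks, 20 mm diameter, 40 mm tall. A bystander, loose. Origin at the centre of its underside.
- wash_bowl: Blue porcelain brush-washing bowl on the table, 124 mm across, 55 mm tall. A bystander, loose. Origin at the centre of its underside.
- ink_bottle: Black ink bottle on the table, 62 mm diameter, 150 mm tall. A bystander, loose. Origin at the centre of its underside.
- paperweight: Dark wooden bar paperweight lying on the table between robot and machine, 30 x 140 x 22 mm. A bystander, loose. Origin at the centre of its underside.
- paint_box: Open card box of paint tubes on the table, 100 x 190 x 20 mm. A bystander, loose. Origin at the centre of its underside.
- saucer: White palette saucer on the table, 110 mm across, 18 mm tall. A bystander, loose. Origin at the centre of its underside.

How it is judged:
By the outcome, as a careful person would: the job done as asked, in the order asked, and still so for the second after the job is handed in, with the robot touching nothing.
It also fails if it takes over 40 s, if anything falls off the work surface, if the arm or the gripper's body presses on something with over 40 N, if the wrist force passes 120 N, or if a joint passes its speed limit or range.

### The arm

A 7-joint arm with a two-finger parallel gripper is mounted at the origin on the work surface. World frame = base frame: x ahead of the robot, y to its left, z up, the work surface at z = 0. Lengths are in m, angles in rad, forces in N, time in s.
With the tool pointing down it reaches from about 0.4 to 0.85 m from the base axis. Payload 10.4 kg.
Tool frame: the origin (TCP) lies between the finger pads; the fingertips stand tip_extent ahead of it and the grasp point (between the pads) lies 2 mm behind it (tip_extent is the distance from the TCP to the fingertips, in m); z points along the fingers, y is the direction in which the jaws open and shut (so a half turn about z gives the same grasp; the last joint's range is limited). The gripper opens to 87 mm and grips with 3 to 60 N. Pads are 19 mm wide; open, the fingers measure 117 mm over their backs; the gripper's body (75 mm by 190 mm) begins 51 mm behind the grasp point.
Start: joints at [-1.151, 0.332, -0.065, 1.46, 0.022, 1.35, -0.088], TCP at [0.268, 0.565, 0.24] pointing down, gripper open.
Joint ranges: [-2.6, 2.6], [-0.5, 2.12], [-1.47, 1.34], [0.16, 2.42], [-1.27, 4.41], [0.06, 2.06], [-2.6, 2.6]. Speed limits (rad/s): [2.22, 2.22, 2.79, 2.79, 3.14, 3.14, 3.14].

### API

Orientations are given as a unit quaternion [x, y, z, w].
In Python, from bench import read_state, camera, camera_params, close_job, tip_extent gives the robot as it stands. The module is installed in compiled form; this text tells all that it offers.
- The arm moves only by the tool send_rows, never from a script. Its argument "steps" is a list of rows, each a list of 7 numbers: the turn, a rotation vector about the tool's x, y, z in degrees, then the shift along the tool's x, y, z in m, then the gripper's target within -1 to 1 (shut at 1, half-way at 0, fully open at -1). In form: [[ax, ay, az, x, y, z, jaw], ...]. A call has exactly 10 rows; each row shifts and turns the pose as measured when the row begins, along the tool's axes as they then stand; what a row does not reach is not made up. A row lasts 1/10 s, in which the tool goes at most 50 mm and 8.59 degrees, less where a joint would pass 70% of its speed; a pose out of reach is approached as far as the arm can. A call with a gripper value outside its range is refused whole. The fingers move at their own pace and stop on an object; "force" is the grip in N (left out, the last holds). Time passes only in rows, so rows that do not move let the fingers close, or fill a call up. It gives the time, the measured TCP pose, the force and the opening at its end, in the units of the state.
- read_state(): the state, without advancing time (a new reading comes with each control period).
- camera(name): name is "side" or "top" or "wrist"; returns (picture, depth): 400x640x3 uint8, blue, green, red; 400x640 float32, m along the optical axis (not along the pixel's ray), 0 where there is no reading.
- camera_params(name): a dict with "camera_matrix" (3x3 intrinsics, pixels), "world_from_camera" (4x4, takes a point from camera to world coordinates). Camera axes: x right, y down, z forward; pixel columns grow to the right and rows downward; lengths in m; the calibration is good to about 2 mm. A picture is of the moment at which its call begins: read the wrist's pose just before it. camera_params takes no time and is no camera call; for the wrist camera it gives the pose at the moment of the call.
- close_job(): hands the job in, once; it reports no verdict.
The state is a dict: "time": time; "joint_positions": joint angles; "joint_vel": joint speeds; "joint_torque": joint torques, N m; "ee_pos": TCP position; "eef_rot": TCP orientation; "ft_force": force on the tool from outside, world axes, zero at the start; "torque": the same for the moment, N m; "width": finger opening in m.
Only numpy, scipy, OpenCV 4.12 (cv2) and the standard library are available. Lean on these libraries where they do the work, as an engineer would, in place of code of your own. Each camera call takes 0.05 s, during which the arm holds its last target.

## Working session

There is one attempt and no reset: what is moved stays moved. The work goes in short steps, Python scripts to look and compute and a tool call to move; the robot and the scene stay as the last step left them, time stands still between calls to the robot, and variables do not carry over. Pictures are saved under pics/ and viewed, and the job is handed in when it is done.

Besides the shell and the picture viewer there is one more tool, called after "Call:" by a JSON object that holds its "method" and its "body". send_rows: Moves the arm, as the interface text tells. Its arguments: {"type":"object","properties":{"steps":{"type":"array"},"force":{"type":"number"}},"required":["steps"]}

```bash
mkdir -p pics
python3 - <<'E'
from bench import *
import cv2,numpy as np
np.set_printoptions(precision=4,suppress=True)
s=read_state();print({k:np.round(v,3) for k,v in s.items()},tip_extent)
for n in("side","top"):
    p,d=camera(n);cv2.imwrite(f"pics/{n}0.png",p);np.save(f"pics/{n}0.npy",d);q=camera_params(n);print(q);np.savez(f"pics/{n}0.npz",K=q["camera_matrix"],T=q["world_from_camera"])
E
```

```text
{'time': np.float64(0.0), 'joint_positions': array([-1.151,  0.333, -0.065,  1.461,  0.022,  1.35 , -0.089]), 'joint_vel': array([-0.001,  0.002, -0.   ,  0.001, -0.   , -0.001, -0.002]), 'joint_torque': array([ -0.001, -62.327,   0.024, -38.988,  -0.061,   0.04 ,   0.   ]), 'ee_pos': array([0.268, 0.564, 0.239]), 'eef_rot': array([ 0.22 ,  0.976, -0.001, -0.   ]), 'ft_force': array([1.122, 0.951, 0.395]), 'torque': array([ 0.038, -0.006,  0.051]), 'width': np.float64(0.087)} 0.017
{'camera_matrix': array([[476.1936,   0.    , 318.3424],
       [  0.    , 476.1936, 211.6228],
       [  0.    ,   0.    ,   1.    ]]), 'world_from_camera': array([[ 0.7632, -0.42  ,  0.491 , -0.1291],
       [-0.6457, -0.4697,  0.602 , -0.7862],
       [-0.0222, -0.7765, -0.6297,  0.8795],
       [ 0.    ,  0.    ,  0.    ,  1.    ]])}
{'camera_matrix': array([[379.5955,   0.    , 318.4167],
       [  0.    , 379.5955, 195.54  ],
       [  0.    ,   0.    ,   1.    ]]), 'world_from_camera': array([[-0.0245, -0.9934,  0.1121,  0.3455],
       [-0.9997,  0.025 ,  0.0028, -0.0096],
       [-0.0056, -0.112 , -0.9937,  1.2931],
       [ 0.    ,  0.    ,  0.    ,  1.    ]])}
```

View pics/side0.png

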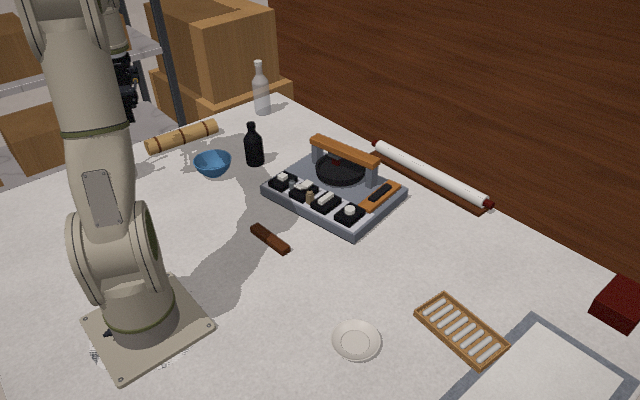

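View pics/top0.png

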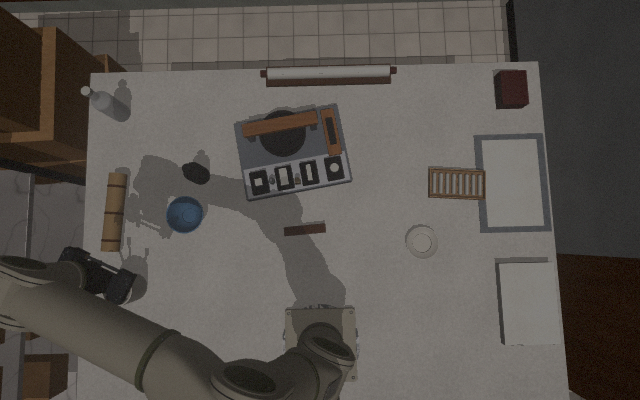

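Run:
```python
import cv2
p=cv2.imread("pics/top0.png")[100:205,230:360];cv2.imwrite("pics/topc.png",cv2.resize(p,None,fx=5.7,fy=5.7,interpolation=cv2.INTER_CUBIC))
p=cv2.imread("pics/side0.png")[125:245,255:415];cv2.imwrite("pics/sidec.png",cv2.resize(p,None,fx=5,fy=5,interpolation=cv2.INTER_CUBIC))
```

```text
(no output)
```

View pics/topc.png

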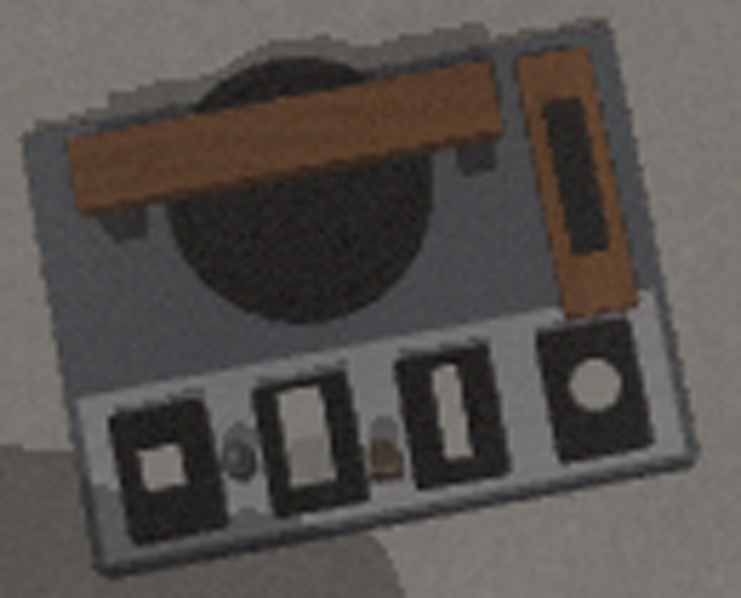

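View pics/sidec.png

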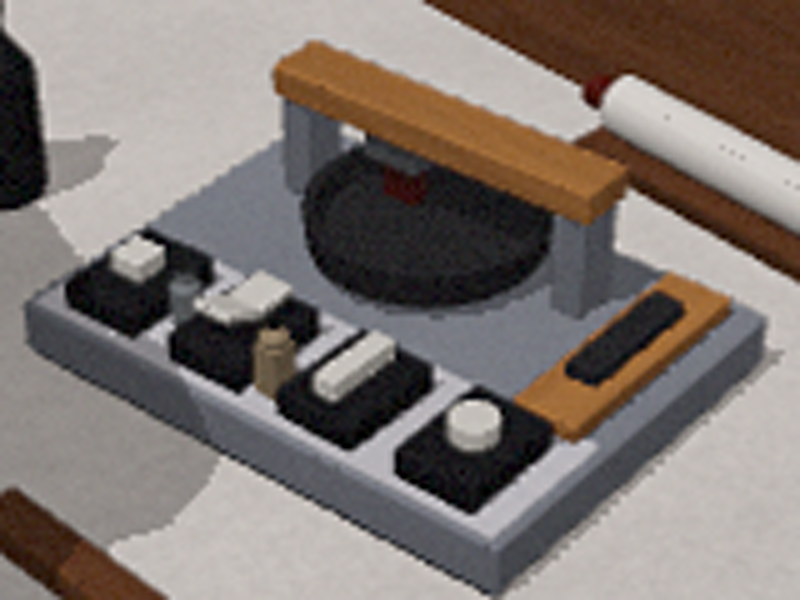

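```bash
cat > h.py <<'E'
import numpy as np
def ray(c,u,v,z):
    K,T=c["K"],c["T"];d=T[:3,:3]@np.linalg.inv(K)@[u,v,1];o=T[:3,3];return o+d*(z-o[2])/d[2]
E
python3 - <<'E'
from h import *
np.set_printoptions(precision=4,suppress=True)
t=np.load("pics/top0.npz");s=np.load("pics/side0.npz")
T=lambda x,y,z:ray(t,(x+.5)/5.7-.5+230,(y+.5)/5.7-.5+100,z)
S=lambda x,y,z:ray(s,(x+.5)/5-.5+255,(y+.5)/5-.5+125,z)
for n,a,b,z in(("sq",(162,468),(137,252),.074),("rock",(307,437),None,.074),("bar",(453,412),(352,364),.074),("pl",(595,384),(473,413),.074)):
    print(n,T(*a,z),S(*b,z) if b else "")
for c,z in(((22,132),.04),((610,20),.04),((697,458),.04),((103,567),.04)):print("corner",T(*c,z))
for n,c in(("sq",((110,415),(205,398),(228,530),(135,543))),("ro",((255,384),(348,368),(370,498),(278,515))),("bar",((396,358),(488,342),(510,474),(418,490))),("pl",((538,330),(630,316),(653,446),(562,463)))):print(n,np.mean([T(*q,.06) for q in c],0))
print("rod seal",T(388,445,.086),"vial",T(240,450,.08), "rockwing outer",T(288,485,.086),T(330,480,.086))
D=np.load("pics/top0.npy")
print("bridge",T(285,130,.132))
E
```

```text
sq [0.5332 0.1888 0.074 ] [0.5301 0.1882 0.074 ]
rock [0.549  0.1059 0.074 ] 
bar [0.5613 0.0223 0.074 ] [0.5535 0.0196 0.074 ]
pl [ 0.5754 -0.0592  0.074 ] [ 0.5737 -0.0574  0.074 ]
corner [0.7431 0.2766 0.04  ]
corner [ 0.8029 -0.076   0.04  ]
corner [ 0.5364 -0.119   0.04  ]
corner [0.481  0.2292 0.04  ]
sq [0.5333 0.1868 0.06  ]
ro [0.5489 0.104  0.06  ]
bar [0.5616 0.0228 0.06  ]
pl [ 0.5754 -0.0601  0.06  ]
rod seal [0.5412 0.0591 0.086 ] vial [0.5415 0.1435 0.08  ] rockwing outer [0.5198 0.1159 0.086 ] [0.5221 0.0922 0.086 ]
bridge [0.7112 0.1102 0.132 ]
```

Call:
{"method": "send_rows", "body": {"steps": [[0,0,-7,0,0,0,1],[0,0,-7,0,0,0,1],[0,0,-7,0,0,0,1],[0,0,-7,0,0,0,1],[0,0,-7,0,0,0,1],[0,0,0,-0.015,-0.042,0,1],[0,0,0,-0.015,-0.042,0,1],[0,0,0,-0.015,-0.042,0,1],[0,0,0,-0.015,-0.042,0,1],[0,0,0,-0.015,-0.042,0,1]], "force": 20}}

```text
time: 1.1
ee_pos: [0.379, 0.3702, 0.2334]
eef_rot: [-0.103, 0.995, -0.003, -0.004]
ft_force: [0.7, 0.8, 0.1]
width: 0.0152
```

Call:
{"method": "send_rows", "body": {"steps": [[0,0,2,-0.014,-0.042,-0.001,1],[0,0,0,-0.014,-0.042,-0.001,1],[0,0,0,-0.014,-0.042,-0.001,1],[0,0,0,-0.014,-0.042,-0.001,1],[0,0,0,-0.014,-0.042,-0.001,1],[0,0,0,-0.014,-0.042,-0.001,1],[0,0,0,-0.013,-0.032,-0.001,1],[0,0,0,0,0,0,1],[0,0,0,0,0,0,1],[0,0,0,0,0,0,1]]}}

```text
time: 2.1
ee_pos: [0.5288, 0.0877, 0.2394]
eef_rot: [-0.08, 0.997, -0.005, -0.006]
ft_force: [0.0, 0.6, -0.6]
width: 0.0001
```

```bash
cat >> h.py <<'E'
def plan(target,s):
    from scipy.spatial.transform import Rotation as R
    r=R.from_quat(s["eef_rot"]);M=r.as_matrix()
    yaw=np.radians(9.7);x=[-np.cos(yaw),-np.sin(yaw),0];y=[-np.sin(yaw),np.cos(yaw),0];D=np.c_[x,y,[0,0,-1]]
    print("pos",s["ee_pos"],"F",s["ft_force"],"w",s["width"],"turn",np.degrees(R.from_matrix(M.T@D).as_rotvec()),"shift",M.T@(np.array(target)-s["ee_pos"]),"t",s["time"])
E
python3 - <<'E'
from h import *;from bench import *;import cv2
np.set_printoptions(precision=4,suppress=True)
s=read_state();plan([.528,.102,.20],s)
q=camera_params("wrist");p,d=camera("wrist");cv2.imwrite("pics/w1.png",p);np.save("pics/w1.npy",d);np.savez("pics/w1.npz",K=q["camera_matrix"],T=q["world_from_camera"])
E
```

```text
pos [0.5288 0.0877 0.2394] F [ 0.0154  0.6291 -0.5774] w 0.00011415179449347036 turn [-0.4935 -0.6846 -0.5462] shift [-0.002   0.0146  0.0392] t 2.1
```

View pics/w1.png

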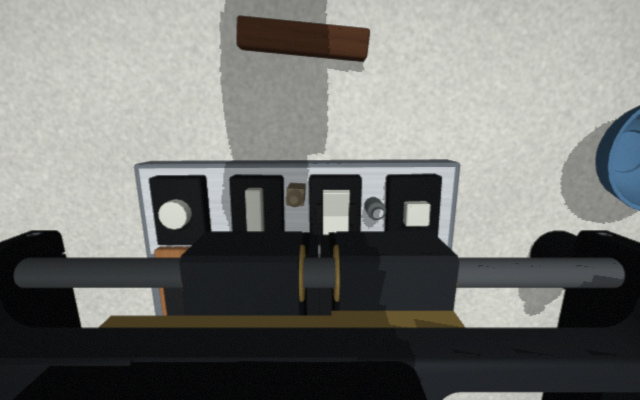

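Run:
```python
from h import *
np.set_printoptions(precision=4,suppress=True)
c=np.load("pics/w1.npz")
for n,u,v,z in(("pl",174,214,.074),("sq",417,214,.074),("barfront",254,189,.074),("rockfrontL",323,191,.086),("rockfrontR",350,191,.086),("seal",295,188,.086),("vial",373,203,.08),("frontL",137,163,.04),("frontR",458,162,.04)):print(n,ray(c,u,v,z))
```

```text
pl [ 0.5733 -0.0576  0.074 ]
sq [0.5332 0.1876 0.074 ]
barfront [0.5341 0.0207 0.074 ]
rockfrontL [0.5227 0.0889 0.086 ]
rockfrontR [0.5185 0.1146 0.086 ]
seal [0.5241 0.0618 0.086 ]
vial [0.5279 0.14   0.08  ]
frontL [ 0.5336 -0.1155  0.04  ]
frontR [0.4767 0.2298 0.04  ]
```

Call:
{"method": "send_rows", "body": {"steps": [[-0.5,-0.7,-0.5,0,0.015,0,1],[0,0,0,0,0,0,1],[0,0,0,0,0,0.03,1],[0,0,0,0,0,0.03,1],[0,0,0,0,0,0.03,1],[0,0,0,0,0,0.02,1],[0,0,0,0,0,0.01,1],[0,0,0,0,0,0,1],[0,0,0,0,0,0,1],[0,0,0,0,0,0,1]]}}

```text
time: 3.15
ee_pos: [0.5249, 0.1151, 0.1184]
eef_rot: [-0.093, 0.996, 0.003, 0.003]
ft_force: [-0.4, -0.0, 0.7]
width: 0.0003
```

Run:
```python
from h import *;from bench import *
np.set_printoptions(precision=4,suppress=True)
plan([.527,.1025,.090],read_state())
```

```text
pos [0.5249 0.1151 0.1184] F [-0.4496 -0.0153  0.7098] w 0.00026241175015609213 turn [0.2957 0.4033 0.9375] shift [ 0.0004 -0.0129  0.0283] t 3.15
```

Call:
{"method": "send_rows", "body": {"steps": [[0.3,0.4,0.9,0,-0.01,0,1],[0,0,0,0,0,0,1],[0,0,0,0,0,0,1],[0,0,0,0,0,0,1],[0,0,0,0,0,0,1],[0,0,0,0,0,0,1],[0,0,0,0,0,0,1],[0,0,0,0,0,0,1],[0,0,0,0,0,0,1],[0,0,0,0,0,0,1]]}}

```text
time: 4.15
ee_pos: [0.5284, 0.1046, 0.1211]
eef_rot: [-0.084, 0.996, 0.0, 0.002]
ft_force: [-0.4, -0.7, -1.3]
width: 0.0004
```

Run:
```python
from h import *;from bench import *
np.set_printoptions(precision=4,suppress=True)
plan([.527,.1025,.090],read_state())
```

```text
pos [0.5284 0.1046 0.1211] F [-0.4451 -0.7368 -1.3406] w 0.00035009944134842535 turn [ 0.0122  0.2194 -0.0635] shift [ 0.0019 -0.0018  0.0311] t 4.15
```

Call:
{"method": "send_rows", "body": {"steps": [[0,0,0,0.001,-0.002,0.01,1],[0,0,0,0,0,0.006,1],[0,0,0,0,0,0.004,1],[0,0,0,0,0,0.004,1],[0,0,0,0,0,0.003,1],[0,0,0,0,0,0.002,1],[0,0,0,0,0,0.002,1],[0,0,0,0,0,0.001,1],[0,0,0,0,0,0,1],[0,0,0,0,0,0,1]]}}

```text
time: 5.15
ee_pos: [0.5277, 0.1023, 0.091]
eef_rot: [-0.084, 0.996, 0.001, 0.002]
ft_force: [0.5, 0.3, 0.2]
width: 0.0003
```

Run:
```python
from h import *;from bench import *
np.set_printoptions(precision=4,suppress=True)
plan([.527,.1025,.090],read_state())
```

```text
pos [0.5277 0.1023 0.091 ] F [0.4871 0.2705 0.2496] w 0.0002913070102459621 turn [ 0.098   0.1821 -0.0949] shift [0.0006 0.0003 0.001 ] t 5.15
```

Call:
{"method": "send_rows", "body": {"steps": [[0,0,0,0,0,0.001,1],[0,0,0,0,0,0.001,1],[0,0,0,0,0,0.002,1],[0,0,0,0,0,0.002,1],[0,0,0,0,0,0.002,1],[0,0,0,0,0,0.002,1],[0,0,0,0,0,0.002,1],[0,0,0,0,0,0.002,1],[0,0,0,0,0,0.002,1],[0,0,0,0,0,0.002,1]]}}

```text
time: 6.15
ee_pos: [0.528, 0.1023, 0.09]
eef_rot: [-0.083, 0.997, 0.004, 0.001]
ft_force: [-12.8, -2.9, 28.9]
width: 0.0002
```

Run:
```python
from h import *;from bench import *;import cv2
np.set_printoptions(precision=4,suppress=True)
plan([.527,.1025,.090],read_state())
p,d=camera("side");cv2.imwrite("pics/s2.png",cv2.resize(p[125:245,255:415],None,fx=5,fy=5,interpolation=cv2.INTER_CUBIC))
```

```text
pos [0.528  0.1023 0.09  ] F [-12.7715  -2.9451  28.8903] w 0.00020931380604954819 turn [ 0.3947  0.1493 -0.2027] shift [0.001  0.0004 0.    ] t 6.15
```

View pics/s2.png

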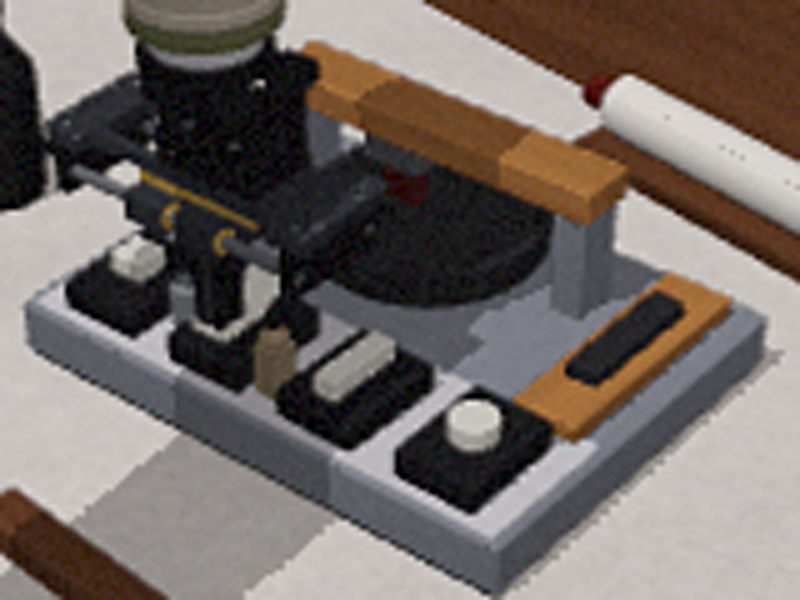

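Call:
{"method": "send_rows", "body": {"steps": [[0,0,0,0,0,-0.01,1],[0,0,0,0,0,-0.025,1],[0,0,0,0,0,-0.025,1],[0,0,0,0,0,0,1],[0,0,0,-0.005,-0.036,0,1],[0,0,0,-0.005,-0.036,0,1],[0,0,0,-0.005,-0.036,0,1],[0,0,0,-0.003,-0.036,0,1],[0,0,0,0,-0.015,0,1],[0,0,0,0,0,0,1]]}}

```text
time: 7.2
ee_pos: [0.5736, -0.0558, 0.1478]
eef_rot: [-0.085, 0.996, 0.003, 0.001]
ft_force: [-1.0, 0.9, -0.4]
width: 0.0006
```

Run:
```python
from h import *;from bench import *;import cv2
np.set_printoptions(precision=4,suppress=True)
plan([.574,-.0585,.11],read_state())
p,d=camera("side");cv2.imwrite("pics/s3.png",cv2.resize(p[125:245,255:415],None,fx=5,fy=5,interpolation=cv2.INTER_CUBIC))
```

```text
pos [ 0.5736 -0.0558  0.1478] F [-1.0135  0.9099 -0.4447] w 0.0005629322794319078 turn [0.3618 0.1131 0.0623] shift [ 0.0001 -0.0029  0.0378] t 7.2
```

View pics/s3.png

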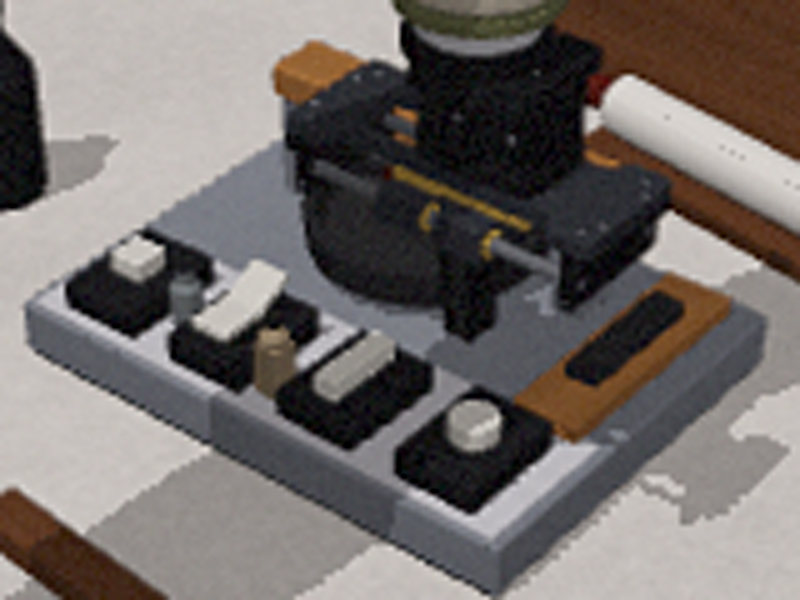

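Call:
{"method": "send_rows", "body": {"steps": [[0.4,0,0,0,-0.003,0.015,1],[0,0,0,0,0,0.02,1],[0,0,0,0,0,0.01,1],[0,0,0,0,0,0.005,1],[0,0,0,0,0,0.003,1],[0,0,0,0,0,0.003,1],[0,0,0,0,0,0.003,1],[0,0,0,0,0,0.002,1],[0,0,0,0,0,0.002,1],[0,0,0,0,0,0.002,1]]}}

```text
time: 8.25
ee_pos: [0.5749, -0.0494, 0.0831]
eef_rot: [-0.089, 0.996, 0.002, 0.002]
ft_force: [-13.5, 0.6, 31.8]
width: 0.0002
```

Run:
```python
from h import *;from bench import *
np.set_printoptions(precision=4,suppress=True)
plan([.574,-.0585,.083],read_state())
```

```text
pos [ 0.5749 -0.0494  0.0831] F [-13.5227   0.634   31.824 ] w 0.00020471985086775713 turn [0.1726 0.259  0.5573] shift [ 0.0025 -0.0088  0.0001] t 8.25
```

Call:
{"method": "send_rows", "body": {"steps": [[0,0,0,0,0,-0.01,1],[0,0,0,0,0,-0.025,1],[0,0,0,0,0,-0.02,1],[0,0,0,0,0,0,1],[0,0,0,0,0.025,0,1],[0,0,0,0,0.025,0,1],[0,0,0,0,0.02,0,1],[0,0,0,0,0,0,1],[0,0,0,0,0,0,1],[0,0,0,0,0,0,1]]}}

```text
time: 9.25
ee_pos: [0.5626, 0.0195, 0.1388]
eef_rot: [-0.088, 0.996, 0.001, 0.003]
ft_force: [-0.5, 0.1, 0.3]
width: 0.0004
```

Run:
```python
from h import *;from bench import *;import cv2
np.set_printoptions(precision=4,suppress=True)
plan([.560,.0235,.11],read_state())
p,d=camera("side");cv2.imwrite("pics/s4.png",cv2.resize(p[125:245,255:415],None,fx=5,fy=5,interpolation=cv2.INTER_CUBIC))
```

```text
pos [0.5626 0.0195 0.1388] F [-0.4919  0.0716  0.2817] w 0.00039756702808315655 turn [0.1254 0.4031 0.3822] shift [0.0021 0.0043 0.0288] t 9.25
```

View pics/s4.png

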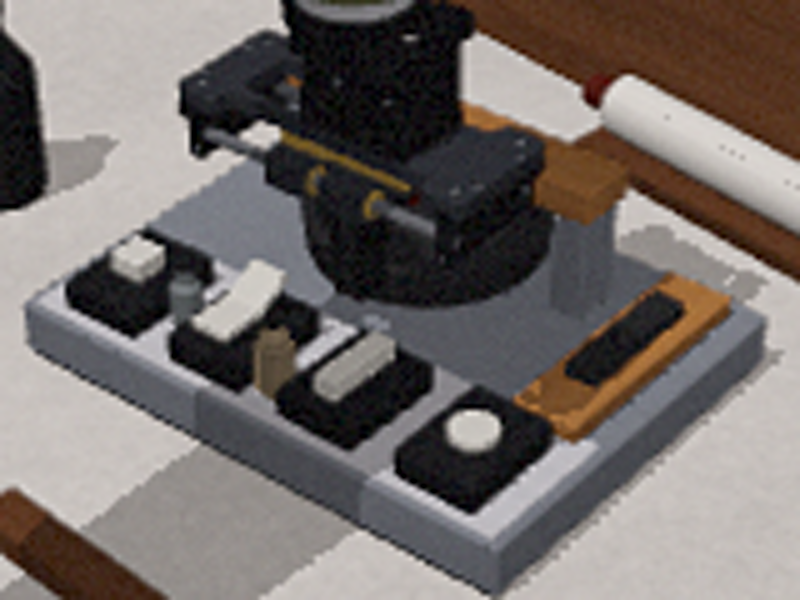

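Call:
{"method": "send_rows", "body": {"steps": [[0,0,0,0.002,0.002,0.01,1],[0,0,0,0,0,0.015,1],[0,0,0,0,0,0.01,1],[0,0,0,0,0,0.005,1],[0,0,0,0,0,0.003,1],[0,0,0,0,0,0.003,1],[0,0,0,0,0,0.003,1],[0,0,0,0,0,0.002,1],[0,0,0,0,0,0.002,1],[0,0,0,0,0,0.002,1]]}}

```text
time: 10.3
ee_pos: [0.5607, 0.0176, 0.0832]
eef_rot: [-0.085, 0.996, 0.001, 0.003]
ft_force: [-13.8, -1.3, 26.3]
width: 0.0006
```

Run:
```python
from h import *;from bench import *
np.set_printoptions(precision=4,suppress=True)
plan([.560,.0235,.084],read_state())
```

```text
pos [0.5607 0.0176 0.0832] F [-13.7662  -1.2704  26.2918] w 0.0006174695177826829 turn [0.122  0.3952 0.0548] shift [-0.0004  0.0059 -0.0008] t 10.3
```

Bar is fully down (tip 66–67 mm, 26 N). Release upward.

Call:
{"method": "send_rows", "body": {"steps": [[0,0,0,0,0,-0.01,1],[0,0,0,0,0,-0.025,1],[0,0,0,0,0,-0.04,1],[0,0,0,0,0,-0.04,1],[0,0,0,0,0,-0.04,1],[0,0,0,0,0,-0.02,1],[0,0,0,0,0,0,1],[0,0,0,0,0,0,1],[0,0,0,0,0,0,1],[0,0,0,0,0,0,1]]}}

```text
time: 11.3
ee_pos: [0.5595, 0.0168, 0.2651]
eef_rot: [-0.085, 0.996, 0.001, 0.005]
ft_force: [1.0, -0.8, -0.3]
width: 0.0008
```

Run:
```python
from bench import *;import cv2,numpy as np
s=read_state();print(s["ee_pos"],s["ft_force"],np.abs(s["joint_vel"]).max())
p,d=camera("side");cv2.imwrite("pics/s5.png",cv2.resize(p[125:245,255:415],None,fx=5,fy=5,interpolation=cv2.INTER_CUBIC))
p,d=camera("wrist");cv2.imwrite("pics/w5.png",p)
```

```text
[0.55950363 0.01681146 0.26508906] [ 0.96663898 -0.76177105 -0.34669547] 0.011168040863156745
```

View pics/s5.png

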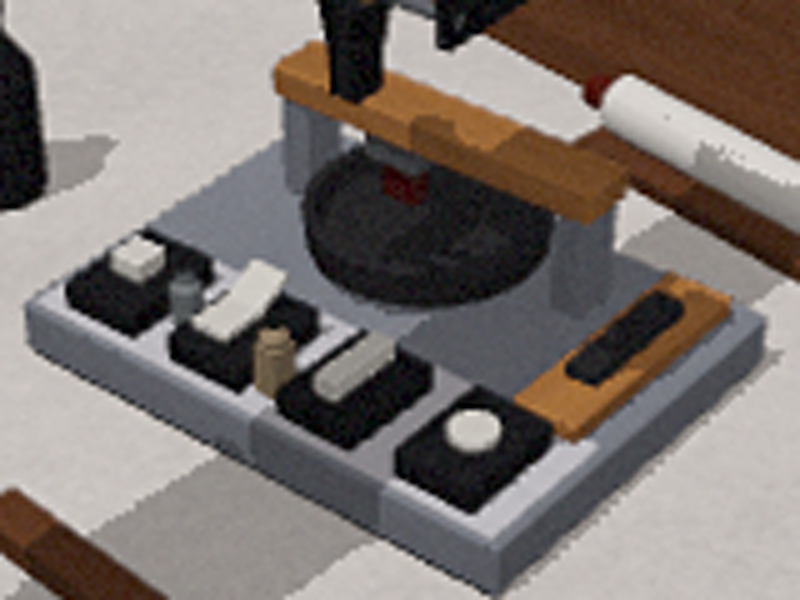

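View pics/w5.png

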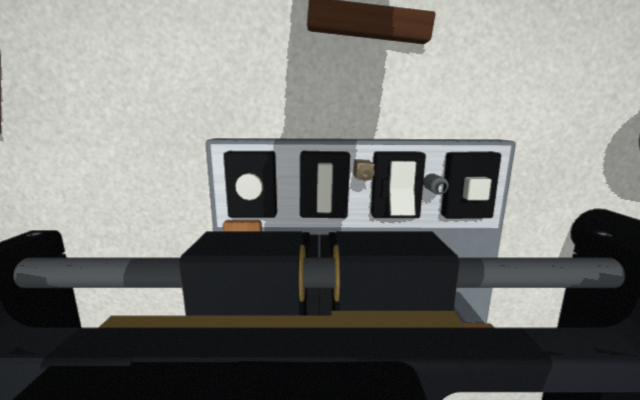

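The side crop shows the rocker tipped with its far wing up (262,285), the plunger in (473,430) and the bar back up (355,365). The seal (273,360) and vial (185,298) are where they were. The wrist view agrees.

```bash
python3 -c "
from bench import *
print(close_job())"
```

```text
the job is handed in; nothing more can be done
None
```

The machine was started in the order asked, and I handed the job in at about 11.4 s of the 40 s. `close_job` gives no verdict.

| Control | Fingertip height at the end of the press | Force upward on the tool | Final state in the pictures |
|---|---|---|---|
| Rocker | 73 mm | about 29 N | tipped over, robot-side wing level, far wing up |
| Plunger | 66 mm | about 32 N | fully in |
| Bar key | about 66 mm | about 26 N | back up after release |

- **Last checks:** The closing side and wrist pictures show the square key up and the seal, vial and paperweight standing where they were. The arm was clear of everything, with only sensor noise on the force reading. I did not re-photograph the bowl, saucer or paint box after the presses.
- **Off-centre presses:** I pressed the plunger about 9 mm off centre and the bar about 6 mm off centre, sideways. Both still reached the end of their travel.
- **Measurements:** My first side-camera reading of the bar disagreed with the top camera by about 8 mm. I used the row fit instead, which the wrist camera confirmed.

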